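# Set up the staining bench: every bottle in the spill saucer of its cap's colour

## Task

Set up the staining bench: stand each of the three bottles and the sample cup in the spill saucer that has the colour of its cap or lid (black, blue, red, yellow), upright and flat on the saucer's floor, and let go. Set them down without dropping them, knock none over, and leave the staining jar and the petri dish where they are.

Things in the scene. Friction and masses are not known exactly. Their poses are not given: they have to be found in the camera images.
- bottle_black_cap: brown bottle with a black screw cap and a white label, 98 mm tall; upright body 60 mm in diameter from 0 to about 60 mm height, then shoulder; cap 40 mm in diameter, from 80 mm up. About 0.17 kg. Origin: centre of its underside; z along its axis, up when it stands; round, so any yaw will do for a grasp
- bottle_blue_cap: white bottle with a blue screw cap, 112 mm tall; upright body 52 mm in diameter from 0 to about 70 mm height, then shoulder; cap 36 mm in diameter, from 94 mm up. About 0.14 kg. Origin: centre of its underside; z along its axis, up when it stands; round, so any yaw will do for a grasp
- bottle_red_cap: white bottle with a red screw cap and a blue band, 85 mm tall; upright body 43 mm in diameter from 0 to about 50 mm height, then shoulder; cap 30 mm in diameter, from 67 mm up. About 0.08 kg. Origin: centre of its underside; z along its axis, up when it stands; round, so any yaw will do for a grasp
- cup_yellow_lid: clear sample cup with a yellow screw lid, 68 mm tall; lid 58 mm in diameter from 53 to 68 mm height (grip it there); below, the wall tapers from 52 mm to a foot 45 mm in diameter. About 0.06 kg. Origin: centre of its underside; z along its axis, up when it stands; round, so any yaw will do for a grasp
- saucer_black: black round spill saucer, fixed to the bench: an open dish with a flat floor 4 mm thick, inner diameter 80 mm, outer diameter 88 mm (lip 92 mm), rim 14 mm high. Origin: centre of its underside, on the bench; z up. The floor on which the thing stands is at z = +4 mm
- saucer_blue: blue round spill saucer, fixed to the bench: an open dish with a flat floor 4 mm thick, inner diameter 72 mm, outer diameter 80 mm (lip 84 mm), rim 14 mm high. Origin: centre of its underside, on the bench; z up. The floor on which the thing stands is at z = +4 mm
- saucer_red: red round spill saucer, fixed to the bench: an open dish with a flat floor 4 mm thick, inner diameter 64 mm, outer diameter 72 mm (lip 76 mm), rim 14 mm high. Origin: centre of its underside, on the bench; z up. The floor on which the thing stands is at z = +4 mm
- saucer_yellow: yellow round spill saucer, fixed to the bench: an open dish with a flat floor 4 mm thick, inner diameter 70 mm, outer diameter 78 mm (lip 82 mm), rim 14 mm high. Origin: centre of its underside, on the bench; z up. The floor on which the thing stands is at z = +4 mm
- staining_jar: bystander, to be left alone: square clear jar with purple contents, 64 x 64 mm, 113 mm tall, loose. Origin: centre of its underside
- petri_dish: bystander, to be left alone: flat round pink dish with lid, 90 mm in diameter, 16 mm high, loose. Origin: centre of its underside
There are look-alikes about, which are no part of the job. There is more than one size of the cup_yellow_lid; the job needs the middle-sized.

How it is judged (in metres and radians):
At the end, for the whole second after the job is handed in: each of the four stands in the saucer of its own colour: axis within 15 mm of the saucer's centre, its underside less than 8 mm above the saucer's underside (on the floor, not on the rim), tilted less than 0.1 rad, at rest (under 0.02 m/s) (horizontal distance between bottle_black_cap and saucer_black below 0.015 m and z of bottle_black_cap in the frame of saucer_black between 0 and 0.008 m and angle between each of bottle_black_cap, bottle_blue_cap, bottle_red_cap, cup_yellow_lid's own z axis and vertical below 0.1 rad and linear speed of each of bottle_black_cap, bottle_blue_cap, bottle_red_cap, cup_yellow_lid below 0.02 m/s and horizontal distance between bottle_blue_cap and saucer_blue below 0.015 m and z of bottle_blue_cap in the frame of saucer_blue between 0 and 0.008 m and horizontal distance between bottle_red_cap and saucer_red below 0.015 m and z of bottle_red_cap in the frame of saucer_red between 0 and 0.008 m and horizontal distance between cup_yellow_lid and saucer_yellow below 0.015 m and z of cup_yellow_lid in the frame of saucer_yellow between 0 and 0.008 m); the robot touches nothing.
It fails at once if a bottle or the cup is knocked over (tilted more than 0.8 rad) (angle between any of bottle_black_cap, bottle_blue_cap, bottle_red_cap, cup_yellow_lid's own z axis and vertical above 0.8 rad).
It fails at once if a bottle or the cup is dropped or flung (faster than 0.7 m/s with no finger on it: a free fall of about 25 mm) ((contact force between bottle_black_cap and the fingers below 0.01 N and linear speed of bottle_black_cap above 0.7 m/s) or (contact force between bottle_blue_cap and the fingers below 0.01 N and linear speed of bottle_blue_cap above 0.7 m/s) or (contact force between bottle_red_cap and the fingers below 0.01 N and linear speed of bottle_red_cap above 0.7 m/s) or (contact force between cup_yellow_lid and the fingers below 0.01 N and linear speed of cup_yellow_lid above 0.7 m/s)).
It fails at once if the staining jar or the petri dish is shifted by more than 25 mm (distance of any of staining_jar, petri_dish from where it was at the start of the episode above 0.025 m).
It also fails if it takes over 112 s, if anything falls off the work surface, if the arm or the gripper's body presses on something with over 40 N, if the wrist force passes 120 N, or if a joint passes its speed limit or range.

## Robot

A 7-joint arm with a two-finger parallel gripper is mounted at the origin on a cart in front of the work surface, level with it; the furniture and walls round the work are solid. World frame = base frame: x ahead of the robot, y to its left, z up, the work surface at z = 0. Lengths are in mm, angles in rad, forces in N, time in s.
With the tool pointing down it reaches from about 350 to 900 mm from the base axis. Payload 7.2 kg.
Tool frame: the origin (TCP) lies midway between the tips of the shut fingers; the grasp point (between the pads) lies 19 mm behind it; z points along the fingers, y is the direction in which the jaws open and shut (so a half turn about z gives the same grasp; the last joint's range is limited). The gripper opens to 85 mm and grips with 20 to 120 N. Pads are 22 mm wide; open, the fingers measure 114 mm over their backs; the gripper's body (76 mm by 85 mm) begins 54 mm behind the grasp point. The pads swing forward as they close: fully open they stand 13 mm farther back than shut.
Start: joints at [1.144, 0.411, -0.013, 1.596, 0.006, 1.134, -0.082], TCP at [219.458, -585.207, 231.297] pointing down, gripper open.
Joint ranges: [-2.95, 2.95], [-0.29, 1.99], [-1.47, 1.44], [0.14, 2.54], [-1.03, 4.17], [0.13, 1.85], [-2.86, 2.86]. Speed limits (rad/s): [2.39, 2.39, 3.01, 3.01, 3.14, 3.14, 3.14].

## Interface

Orientations are given as [roll, pitch, yaw] about the fixed x, y, z axes, in that order (R = Rz(yaw) Ry(pitch) Rx(roll)).
In Python, from station import env, viewer gives the robot as it stands.
- The arm moves only by the shell command python3 -m handwheel 'ROWS' [OPENING]. ROWS is JSON, a list of rows, each a list of 2 entries, a list of its own where there are three numbers: the shift along the tool's x, y, z in mm, then the turn about the tool's z in degrees. In form: [[[x, y, z], yaw], ...]. A call has 1 to 12 rows; each row shifts and turns the pose as measured when the row begins, along the tool's axes as they then stand; what a row does not reach is not made up. A row lasts 1/10 s, in which the tool goes at most 50 mm and 8.59 degrees, less where a joint would pass 70% of its speed; a pose out of reach is approached as far as the arm can. A call with a gripper value outside its range is refused whole. OPENING is the closure, from 0 (fully open) to 1 (shut), set as the call begins (- or left out, the last holds). The fingers move at their own pace and stop on an object; the grip force is fixed at half the most. Time passes only in rows, so rows that do not move let the fingers close. It gives the time, the measured TCP pose, the force and the opening at its end, in the units of the state.
- env.get_obs(): the state, without advancing time (a new reading comes with each control period).
- viewer.get_image(name): name is "scene" or "top"; returns a dict with "frame" (480x640x3 uint8, red, green, blue), "fx", "fy", "cx", "cy" (pixels), "view" (4x4, takes a point from world to camera coordinates). Camera axes: x right, y up, looking along -z (the intrinsics and any distortion apply to the point x, -y, -z); pixel columns grow to the right and rows downward; lengths in mm; the calibration is good to about 2 mm. A picture is of the moment at which its call begins. There is no depth.
- env.job_done(): hands the job in, once; it reports no verdict.
The state is a dict: "time": time; "q": joint angles; "joint_vel": joint speeds; "joint_efforts": joint torques, N m; "tool_pos": TCP position; "tcp_rot": TCP orientation; "wrist_force": force on the tool from outside, world axes, zero at the start; "torque": the same for the moment, N m; "opening": opening from 0.0 (shut) to 1.0 (fully open).
Only numpy, scipy, OpenCV 4.12 (cv2) and the standard library are available. Lean on these libraries where they do the work, as an engineer would, in place of code of your own. Each camera call takes 0.05 s, during which the arm holds its last target. There are 200 camera calls.

## Working session

There is one attempt and no reset: what is moved stays moved. The work goes in short steps, Python scripts to look and compute and a shell command to move; the robot and the scene stay as the last step left them, time stands still between calls to the robot, and variables do not carry over. Pictures are saved under pics/ and viewed, about 12 in all and at most 16, crops included, and the job is handed in when it is done.

```bash
mkdir -p pics; ls; python3 - <<'E'
from station import env, viewer
import cv2,numpy as np
for n in("scene","top"):
    im=viewer.get_image(n); cv2.imwrite(f"pics/{n}0.png",im["frame"][:,:,::-1])
    print(n,{k:np.round(v,3).tolist() if hasattr(v,'tolist') else v for k,v in im.items() if k!="frame"})
print(env.get_obs())
E
```

```text
pics
scene {'fx': 552.77575046387, 'fy': 552.77575046387, 'cx': 319.8511562096628, 'cy': 251.25041232881227, 'view': [[-0.494, -0.87, 0.014, 252.492], [0.529, -0.287, 0.799, -314.56], [-0.691, 0.402, 0.601, -880.532], [0.0, 0.0, 0.0, 1.0]]}
top {'fx': 448.2554368135272, 'fy': 448.2554368135272, 'cx': 322.3444207415558, 'cy': 238.62649789229485, 'view': [[0.0, -1.0, -0.031, 14.529], [0.999, -0.002, 0.052, -548.444], [-0.052, -0.031, 0.998, -991.618], [0.0, 0.0, 0.0, 1.0]]}
{'time': 0.1, 'q': array([ 1.1438101 ,  0.41181832, -0.01269403,  1.59696832,  0.00561651,
        1.13429296, -0.08219756]), 'joint_vel': array([ 9.86131775e-04, -2.42479345e-03, -4.17572596e-04, -6.29839293e-04,
       -1.60049757e-03,  4.90583356e-04,  5.95322327e-05]), 'joint_efforts': array([ 3.12919779e-03, -6.01828551e+01,  6.84893187e-01, -3.00087154e+01,
        1.40816916e-02,  6.46314496e-03,  4.31043600e-05]), 'tool_pos': array([ 219.25364199, -584.80244012,  230.53499294]), 'tcp_rot': array([-3.14014665e+00,  1.24566581e-04,  3.58803513e-01]), 'wrist_force': array([ 0.02343395, -0.18515598, -0.55494835]), 'torque': array([-0.00418047,  0.06473852,  0.03995205]), 'opening': 0.9996336947211577}
```

View pics/scene0.png

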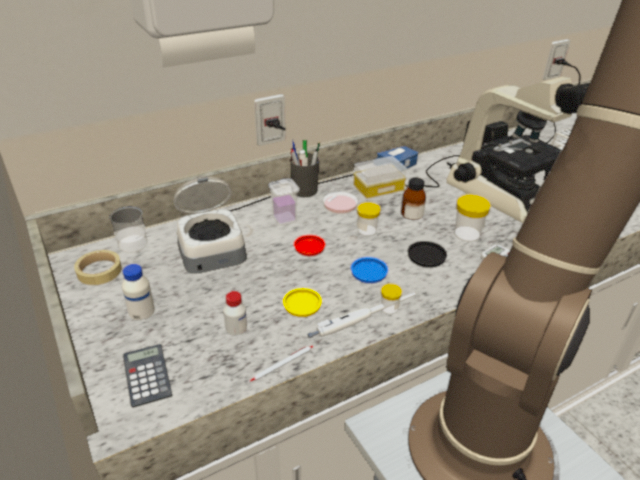

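View pics/top0.png

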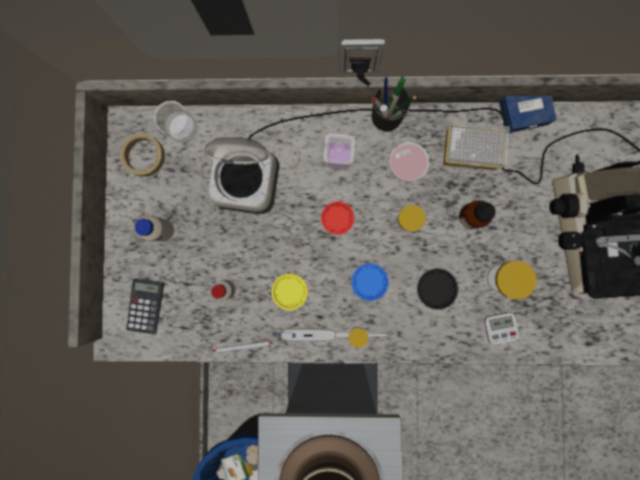

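The top view shows saucers at red (338,218), blue (370,282), yellow (290,292) and black (437,288). The objects are the blue cap (146,228), red cap (220,291), black cap (484,211), and yellow lids: small (358,338), middle (412,218), large (517,280). The jar is at (340,150) and the petri dish at (409,162). Next I'll measure by matching the centroids of projected models to colour masks in both views.

```bash
cat > h.py <<'E'
from station import env, viewer
import cv2,numpy as np
from scipy.optimize import fsolve
def proj(P,im):
    c=np.c_[P,np.ones(len(P))]@np.array(im["view"]).T
    return np.c_[im["cx"]+im["fx"]*c[:,0]/-c[:,2], im["cy"]-im["fy"]*c[:,1]/-c[:,2]]
A=np.linspace(0,2*np.pi,60,endpoint=False)
def hull(xy,rings,im):
    P=np.vstack([np.c_[xy[0]+r*np.cos(A),xy[1]+r*np.sin(A),0*A+z] for r,z in rings])
    return cv2.convexHull(proj(P,im).astype(np.float32))
def cen(h):
    m=cv2.moments(h); return np.array([m["m10"],m["m01"]])/m["m00"]
def hsv(im,col):
    H=cv2.cvtColor(im["frame"],cv2.COLOR_RGB2HSV); h,s,v=[H[:,:,i].astype(int) for i in range(3)]
    return {"red":((h<8)|(h>172))&(s>150)&(v>90),"blue":(h>102)&(h<125)&(s>150)&(v>60),
     "yellow":(h>18)&(h<33)&(s>150)&(v>90),"black":(v<55)}[col].astype(np.uint8)
def blob(im,col,px,R=40):
    """component of the colour nearest to px, as hull-filled contour"""
    m=hsv(im,col); n,l,s,c=cv2.connectedComponentsWithStats(m)
    k=min((i for i in range(1,n) if s[i,4]>25),key=lambda i:np.hypot(*(c[i]-px)))
    cs,_=cv2.findContours((l==k).astype(np.uint8),cv2.RETR_EXTERNAL,cv2.CHAIN_APPROX_NONE)
    return cv2.convexHull(max(cs,key=cv2.contourArea))
def fit(im,col,px,rings,x0):
    b=blob(im,col,px); t=cen(b)
    xy=fsolve(lambda q:cen(hull(q,rings,im))-t,x0)
    return xy,cv2.contourArea(b),cv2.contourArea(hull(xy,rings,im)),t
CAP={"black":[(20,80),(20,98)],"blue":[(18,94),(18,112)],"red":[(15,67),(15,85)],"yellow":[(29,53),(29,68)]}
SAU={"black":[(46,14),(46,11)],"blue":[(42,14),(42,11)],"red":[(38,14),(38,11)],"yellow":[(41,14),(41,11)]}
E
cat > m.py <<'E'
from h import *
T=viewer.get_image("top");S=viewer.get_image("scene")
PX={"cap":{"black":((484,211),(415,185)),"blue":((146,228),(132,272)),"red":((219,291),(233,299)),"yellow":((412,218),(369,210))},
"sau":{"black":((437,288),(427,254)),"blue":((370,282),(369,270)),"red":((338,218),(310,245)),"yellow":((290,292),(302,302))}}
for kind,M in (("sau",SAU),("cap",CAP)):
  for c in M:
    for n,im,i in(("top",T,0),("scene",S,1)):
      xy,a,b,t=fit(im,c,PX[kind][c][i],M[c],(500,0))
      print(kind,c,n,np.round(xy,1),"area",a,round(b,1),t.round(1))
def crop(n,im,x,y,w,h,f): return cv2.resize(im["frame"][y:y+h,x:x+w,::-1],(int(w*f),int(h*f)),interpolation=cv2.INTER_CUBIC)
a=crop(0,S,100,160,400,190,2); b=crop(0,T,120,170,400,110,2)
cv2.imwrite("pics/c1.png",np.vstack([a,b]))
E
python3 m.py
```

```text
sau black top [ 437.5 -240.5] area 1171.5 1377.4 [437.2 288.5]
sau black scene [ 436.5 -239.1] area 682.0 800.0 [426.6 253.9]
sau blue top [452.5 -91. ] area 985.5 1123.6 [369.5 281.6]
sau blue scene [452.4 -90.7] area 666.0 749.9 [368.8 269.4]
sau red top [596.2 -19.5] area 784.0 894.3 [337.3 217.5]
sau red scene [595.4 -18.4] area 485.5 525.2 [309.1 244.8]
sau yellow top [430.5  88.4] area 919.0 1058.4 [289.2 291.4]
sau yellow scene [429.9  88.8] area 856.5 888.9 [301.9 301.7]
cap black top [ 599.2 -320.3] area 332.0 355.8 [483.5 211.9]
cap black scene [ 600.  -321.8] area 115.0 206.7 [415.6 184.3]
cap blue top [568.4 382. ] area 180.5 297.9 [143.7 227.1]
cap blue scene [571.1 381.6] area 195.5 324.8 [132.1 272.1]
cap red top [434.9 232.2] area 115.0 191.1 [218. 291.]
cap red scene [436.8 231.3] area 151.5 248.5 [233.4 298.6]
cap yellow top [ 590.  -177.3] area 483.5 617.9 [411.4 217.9]
cap yellow scene [ 593.5 -179.4] area 286.5 376.2 [368.4 210.1]
```

View pics/c1.png

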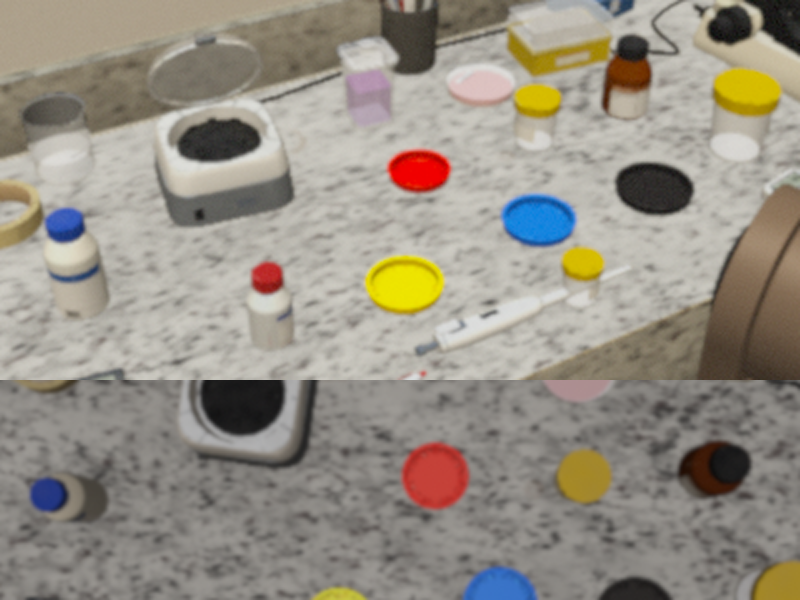

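The red and blue bottles, the middle cup and the brown bottle are all identified, and the two cameras agree to about 3 mm. Next I'll check the microscope's nearest parts, then move with the turn to yaw 0, which makes tool x = world x, y = −y and z = −z.

```bash
python3 - <<'E'
from h import *
T=viewer.get_image("top");S=viewer.get_image("scene")
from scipy.optimize import least_squares
for a,b in(((560,205),(460,172)),((570,240),(575,97)),((562,240),(558,97)),((560,280),(525,215))):
    r=least_squares(lambda p:np.r_[(proj(p[None],T)-a).ravel(),(proj(p[None],S)-b).ravel()],[550,-400,100.])
    print(a,b,r.x.round(),r.cost.round(1))
E
python3 -m handwheel '[[[0,0,0],7],[[0,0,0],7],[[0,0,0],6.5],[[0,-30,0],0],[[0,-40,0],0],[[0,-40,0],0],[[0,-40,0],0],[[0,-40,0],0]]' 0
```

```text
(560, 205) (460, 172) [ 615. -483.   74.] 0.1
(570, 240) (575, 97) [ 483. -453.  286.] 3772.7
(562, 240) (558, 97) [ 489. -428.  296.] 2953.7
(560, 280) (525, 215) [ 445. -523.   17.] 103.8
time: 1.1
tool_pos: [220.7, -392.9, 228.8]
tcp_rot: [3.141, 0.002, -0.019]
wrist_force: [0.5, 0.1, 0.6]
opening: 0.997
```

```bash
python3 -m handwheel '[[[20,-36,0],-1],[[30,-36,0],0],[[40,0,0],0],[[40,0,0],0],[[40,0,0],0],[[40,0,0],0],[[40,0,0],0],[[40,0,0],0],[[40,0,0],0],[[30,0,0],0],[[15,0,0],0],[[0,0,0],0]]' 0
```

```text
time: 2.3
tool_pos: [609.3, -311.4, 228.6]
tcp_rot: [3.14, -0.001, -0.0]
wrist_force: [0.1, 0.7, 0.4]
opening: 0.997
```

```bash
python3 -m handwheel '[[[-5,5,20],0],[[-4,4,30],0],[[0,0,30],0],[[0,0,20],0],[[0,0,0],0],[[0,0,0],0]]' 0
python3 - <<'E'
from h import *
T=viewer.get_image("top");S=viewer.get_image("scene")
cv2.imwrite("pics/p1.png",np.hstack([cv2.resize(im["frame"][y:y+150,x:x+120,::-1],(400,500),interpolation=cv2.INTER_CUBIC) for im,x,y in((T,430,140),(S,360,90))]))
E
```

```text
time: 2.9
tool_pos: [596.1, -322.5, 127.1]
tcp_rot: [3.138, 0.0, -0.002]
wrist_force: [1.1, -0.6, 0.3]
opening: 0.999
```

View pics/p1.png

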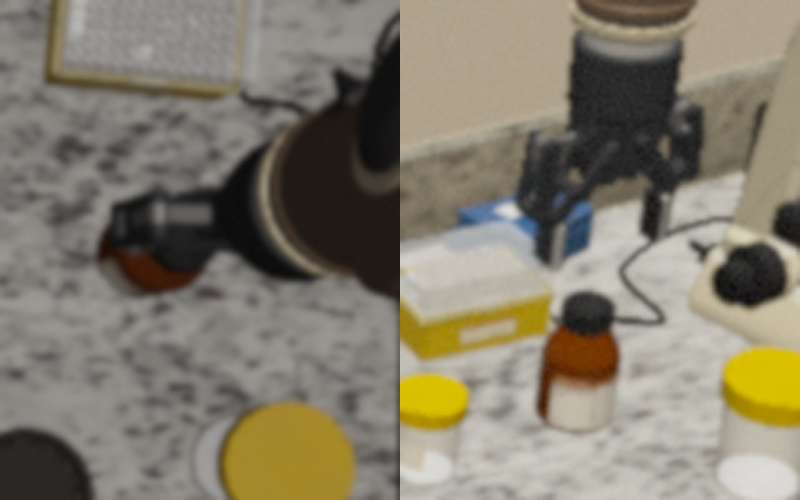

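The gripper hangs open above the brown bottle, with fingertips in the right half at (545,250) and (655,230) and the cap at (590,312). The approach is centred, so I'll descend.

```bash
python3 -m handwheel '[[[3,0,20],0],[[0,0,25],0],[[0,0,25],0],[[0,0,15],0],[[0,0,7],0],[[0,0,0],0],[[0,0,0],0]]' 0
```

```text
time: 3.7
tool_pos: [606.2, -326.2, 44.2]
tcp_rot: [3.13, -0.016, -0.002]
wrist_force: [-0.5, -0.4, -0.5]
opening: 1.002
```

```bash
python3 -m handwheel '[[[-3,-2,4],0],[[-3,-2,4],0],[[0,0,2],0],[[0,0,0],0],[[0,0,0],0]]' 0
```

```text
time: 4.2
tool_pos: [601.4, -322.6, 36.5]
tcp_rot: [3.129, -0.02, -0.003]
wrist_force: [0.2, 0.1, -0.4]
opening: 0.999
```

```bash
python3 -m handwheel '[[[0,0,0],0],[[0,0,0],0],[[0,0,0],0],[[0,0,0],0],[[0,0,0],0],[[0,0,0],0],[[0,0,0],0],[[0,0,0],0]]' 1
```

```text
time: 5.0
tool_pos: [602.2, -322.6, 37.4]
tcp_rot: [3.128, -0.022, -0.002]
wrist_force: [-0.3, -0.9, 1.3]
opening: 0.652
```

```bash
python3 -m handwheel '[[[0,0,-10],0],[[0,0,-20],0],[[0,0,-30],0],[[-10,-5,-20],0],[[-25,-12,0],0],[[-30,-15,0],0],[[-30,-15,0],0],[[-30,-15,0],0],[[-20,-10,0],0],[[-10,-5,0],0],[[0,0,0],0],[[0,0,0],0]]' 1
```

```text
time: 6.2
tool_pos: [437.6, -241.4, 119.1]
tcp_rot: [3.128, -0.02, -0.003]
wrist_force: [0.8, -0.5, -1.8]
opening: 0.659
```

```bash
python3 -m handwheel '[[[1,0,12],0],[[0,0,18],0],[[0,0,18],0],[[0,0,10],0],[[0,0,5],0],[[0,0,0],0],[[0,0,0],0]]' 1
python3 - <<'E'
from h import *
T=viewer.get_image("top");S=viewer.get_image("scene")
cv2.imwrite("pics/p2.png",np.hstack([cv2.resize(im["frame"][y:y+150,x:x+120,::-1],(400,500),interpolation=cv2.INTER_CUBIC) for im,x,y in((T,380,210),(S,370,150))]))
E
```

```text
time: 6.9
tool_pos: [445.1, -244.1, 51.6]
tcp_rot: [3.127, -0.023, -0.003]
wrist_force: [0.4, 0.6, -2.2]
opening: 0.656
```

View pics/p2.png

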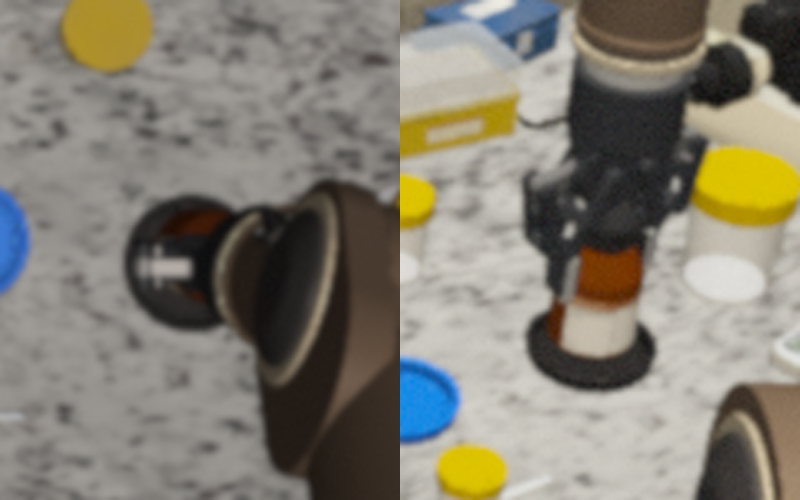

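The bottle is held upright just above the black saucer, slightly to the far side. I'll correct x −5 and y +4, then lower slowly.

```bash
python3 -m handwheel '[[[-3,-2,2],0],[[-3,-2,2],0],[[-1,0,2],0],[[0,0,1],0],[[0,0,1],0],[[0,0,0],0],[[0,0,0],0]]' 1
```

```text
time: 7.7
tool_pos: [438.5, -240.5, 44.8]
tcp_rot: [3.125, -0.026, -0.003]
wrist_force: [1.3, -0.3, -1.9]
opening: 0.656
```

```bash
python3 -m handwheel '[[[0,0,2],0],[[0,0,1],0],[[0,0,1],0],[[0,0,1],0],[[0,0,0],0],[[0,0,0],0]]' 1
```

```text
time: 8.3
tool_pos: [439.6, -240.8, 41.7]
tcp_rot: [3.124, -0.028, -0.003]
wrist_force: [0.5, -0.0, -2.3]
opening: 0.658
```

```bash
python3 -m handwheel '[[[0,0,1],0],[[0,0,1],0],[[0,0,0],0]]' 1; python3 -m handwheel '[[[0,0,1],0],[[0,0,0],0]]' 1
```

```text
time: 8.6
tool_pos: [440.3, -241.0, 41.5]
tcp_rot: [3.123, -0.029, -0.003]
wrist_force: [-0.3, -0.7, -2.6]
opening: 0.661
time: 8.8
tool_pos: [440.9, -241.1, 41.4]
tcp_rot: [3.123, -0.03, -0.003]
wrist_force: [-1.3, 0.3, 0.4]
opening: 0.659
```

```bash
python3 -m handwheel '[[[0,0,0],0],[[0,0,0],0],[[0,0,0],0],[[0,0,0],0],[[0,0,0],0],[[0,0,0],0],[[0,0,0],0]]' 0;  python3 -m handwheel '[[[0,0,-10],0],[[0,0,-15],0],[[0,0,-20],0],[[0,0,-30],0],[[0,0,-25],0],[[0,0,-10],0],[[0,0,0],0]]' 0
```

```text
time: 9.5
tool_pos: [441.3, -241.3, 40.6]
tcp_rot: [3.123, -0.03, -0.003]
wrist_force: [0.1, 0.6, -0.4]
opening: 1.0
time: 10.2
tool_pos: [437.5, -238.6, 157.4]
tcp_rot: [3.123, -0.03, -0.003]
wrist_force: [1.1, 0.5, -0.8]
opening: 0.999
```

```bash
python3 -m handwheel '[[[15,-6,0],0],[[30,-12,0],0],[[30,-12,0],0],[[30,-12,0],0],[[25,-10,0],0],[[12,-4,0],0],[[0,0,0],0]]' 0
```

```text
time: 10.9
tool_pos: [585.5, -177.1, 151.6]
tcp_rot: [3.127, -0.021, -0.004]
wrist_force: [-0.4, 0.0, -0.5]
opening: 1.0
```

```bash
python3 -m handwheel '[[[0,0,20],0],[[0,0,30],0],[[0,0,25],0],[[0,0,15],0],[[0,0,5],0],[[0,0,0],0]]' 0
```

```text
time: 11.5
tool_pos: [581.0, -181.4, 50.3]
tcp_rot: [3.126, -0.014, -0.007]
wrist_force: [0.1, -0.0, 0.3]
opening: 0.999
```

```bash
python3 -m handwheel '[[[5,-2,5],0],[[5,-2,5],0],[[0,0,4],0],[[0,0,0],0]]' 0
python3 - <<'E'
from h import *
T=viewer.get_image("top");S=viewer.get_image("scene")
cv2.imwrite("pics/p3.png",np.hstack([cv2.resize(im["frame"][y:y+150,x:x+120,::-1],(400,500),interpolation=cv2.INTER_CUBIC) for im,x,y in((T,370,170),(S,320,120))]))
E
```

```text
time: 11.9
tool_pos: [593.1, -178.4, 37.8]
tcp_rot: [3.125, -0.017, -0.008]
wrist_force: [-0.3, 1.0, 1.1]
opening: 0.997
```

View pics/p3.png

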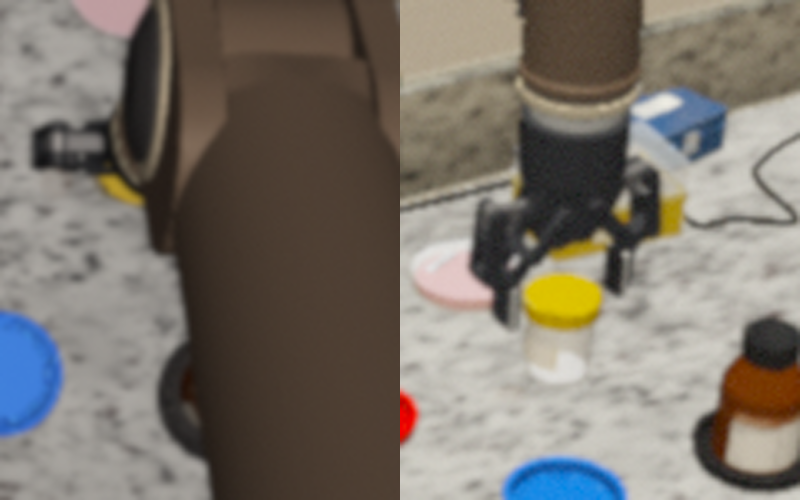

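The black-capped bottle stands flat in its saucer. The fingertips at (510,320) and (620,290) straddle the lid at (563,300), so I'll close.

```bash
python3 -m handwheel '[[[0,0,0],0],[[0,0,0],0],[[0,0,0],0],[[0,0,0],0],[[0,0,0],0],[[0,0,0],0],[[0,0,0],0]]' 1;  python3 -m handwheel '[[[0,0,-10],0],[[0,0,-15],0],[[0,0,-20],0],[[0,0,-30],0],[[0,0,-30],0],[[0,0,-10],0],[[0,0,0],0],[[0,0,0],0]]' 1
```

```text
time: 12.7
tool_pos: [593.7, -178.5, 39.5]
tcp_rot: [3.125, -0.019, -0.008]
wrist_force: [0.0, 0.3, 1.0]
opening: 0.637
time: 13.5
tool_pos: [591.1, -176.6, 164.2]
tcp_rot: [3.124, -0.021, -0.008]
wrist_force: [-0.7, -0.8, -1.8]
opening: 0.64
```

```bash
python3 -m handwheel '[[[-8,-14,0],0],[[-16,-27,0],0],[[-20,-33,0],0],[[-20,-33,0],0],[[-20,-33,0],0],[[-20,-33,0],0],[[-20,-33,0],0],[[-16,-27,0],0],[[-8,-13,0],0],[[-4,-6,0],0],[[0,0,0],0],[[0,0,0],0]]' 1
```

```text
time: 14.7
tool_pos: [419.2, 90.3, 143.4]
tcp_rot: [3.123, 0.004, -0.003]
wrist_force: [0.6, -1.2, 0.1]
opening: 0.638
```

```bash
python3 -m handwheel '[[[4,0,15],0],[[3,0,22],0],[[2,0,22],0],[[0,0,15],0],[[0,0,8],0],[[0,0,3],0],[[0,0,0],0]]' 1
```

```text
time: 15.4
tool_pos: [432.0, 82.1, 54.8]
tcp_rot: [3.122, 0.003, -0.015]
wrist_force: [-0.5, -0.5, -0.3]
opening: 0.639
```

```bash
python3 -m handwheel '[[[0,-3,3],0],[[0,-3,3],0],[[0,0,2],0],[[0,0,1],0],[[0,0,0],0]]' 1
python3 - <<'E'
from h import *
T=viewer.get_image("top");S=viewer.get_image("scene")
cv2.imwrite("pics/p4.png",np.hstack([cv2.resize(im["frame"][y:y+150,x:x+120,::-1],(400,500),interpolation=cv2.INTER_CUBIC) for im,x,y in((T,230,210),(S,240,200))]))
E
```

```text
time: 15.9
tool_pos: [433.8, 88.8, 47.0]
tcp_rot: [3.123, -0.001, -0.015]
wrist_force: [0.4, -0.4, -0.3]
opening: 0.635
```

View pics/p4.png

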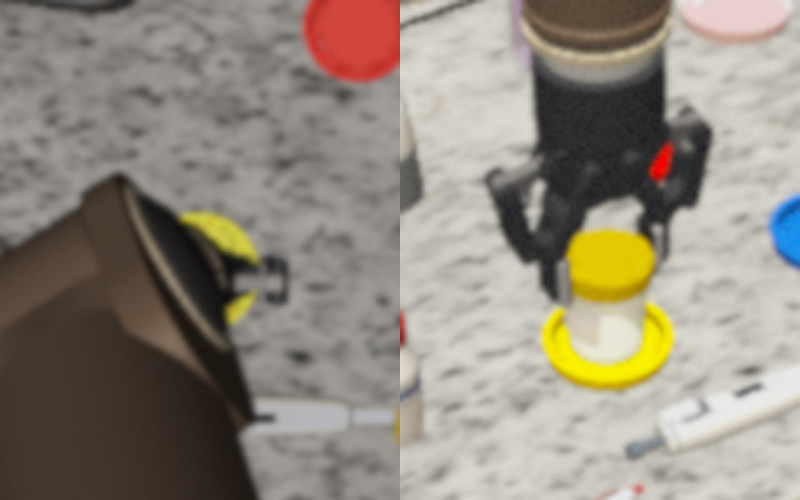

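The cup hangs centred over the yellow saucer, with its foot at about (605,340) and the saucer centre at about (608,338). I'll lower it.

```bash
python3 -m handwheel '[[[-1,0,2],0],[[-1,0,1],0],[[0,0,1],0],[[0,0,1],0],[[0,0,0],0]]' 1;python3 -m handwheel '[[[0,0,1],0],[[0,0,0],0]]' 1
```

```text
time: 16.5
tool_pos: [432.3, 88.8, 43.6]
tcp_rot: [3.122, -0.003, -0.016]
wrist_force: [-0.6, -0.4, -0.2]
opening: 0.637
time: 16.7
tool_pos: [432.8, 88.9, 43.4]
tcp_rot: [3.122, -0.005, -0.016]
wrist_force: [0.3, 0.8, 0.1]
opening: 0.639
```

```bash
python3 -m handwheel '[[[0,0,1],0],[[0,0,1],0],[[0,0,0],0]]' 1;python3 -m handwheel '[[[0,0,1],0],[[0,0,0],0]]' 1
```

```text
time: 17.0
tool_pos: [433.6, 89.0, 43.5]
tcp_rot: [3.121, -0.007, -0.016]
wrist_force: [-0.2, 0.1, -1.4]
opening: 0.637
time: 17.2
tool_pos: [434.3, 89.1, 43.4]
tcp_rot: [3.121, -0.008, -0.016]
wrist_force: [-0.9, -1.2, 3.9]
opening: 0.635
```

```bash
python3 -m handwheel '[[[0,0,0],0],[[0,0,0],0],[[0,0,0],0],[[0,0,0],0],[[0,0,0],0],[[0,0,0],0],[[0,0,0],0]]' 0;  python3 -m handwheel '[[[0,0,-10],0],[[0,0,-15],0],[[0,0,-20],0],[[0,0,-30],0],[[0,0,-25],0],[[0,0,-10],0],[[0,0,0],0]]' 0
```

```text
time: 17.9
tool_pos: [433.9, 89.1, 42.2]
tcp_rot: [3.121, -0.007, -0.016]
wrist_force: [0.1, -1.4, 0.4]
opening: 0.998
time: 18.6
tool_pos: [432.3, 91.8, 159.1]
tcp_rot: [3.122, -0.007, -0.015]
wrist_force: [0.5, -0.7, -1.1]
opening: 1.002
```

```bash
python3 -m handwheel '[[[0,-15,0],0],[[1,-28,0],0],[[1,-32,0],0],[[1,-28,0],0],[[0,-18,0],0],[[0,-10,0],0],[[0,0,0],0]]' 0;  python3 -m handwheel '[[[0,0,15],0],[[0,0,20],0],[[0,0,10],0],[[0,0,0],0],[[0,0,0],0]]' 0
```

```text
time: 19.3
tool_pos: [434.8, 224.3, 149.7]
tcp_rot: [3.118, 0.0, -0.018]
wrist_force: [0.8, -1.1, 0.2]
opening: 0.996
time: 19.8
tool_pos: [434.6, 218.2, 102.0]
tcp_rot: [3.114, 0.003, -0.022]
wrist_force: [0.2, 1.1, 0.1]
opening: 0.998
```

```bash
python3 -m handwheel '[[[1,-8,0],0],[[1,-7,5],0],[[0,-1,15],0],[[0,-1,20],0],[[0,-1,20],0],[[0,-1,10],0],[[0,0,5],0],[[0,0,0],0]]' 0
```

```text
time: 20.6
tool_pos: [441.0, 241.9, 27.4]
tcp_rot: [3.12, -0.006, -0.021]
wrist_force: [-0.2, 0.2, 0.7]
opening: 1.0
```

```bash
python3 -m handwheel '[[[-2,5,1],0],[[-2,4,2],0],[[0,1,1],0],[[0,0,0],0],[[0,0,0],0]]' 0
python3 - <<'E'
from h import *
T=viewer.get_image("top");S=viewer.get_image("scene")
cv2.imwrite("pics/p5.png",np.hstack([cv2.resize(im["frame"][y:y+150,x:x+120,::-1],(400,500),interpolation=cv2.INTER_CUBIC) for im,x,y in((T,170,210),(S,190,220))]))
E
```

```text
time: 21.1
tool_pos: [437.9, 231.3, 25.6]
tcp_rot: [3.122, -0.009, -0.021]
wrist_force: [0.2, -0.7, -0.6]
opening: 0.999
```

View pics/p5.png

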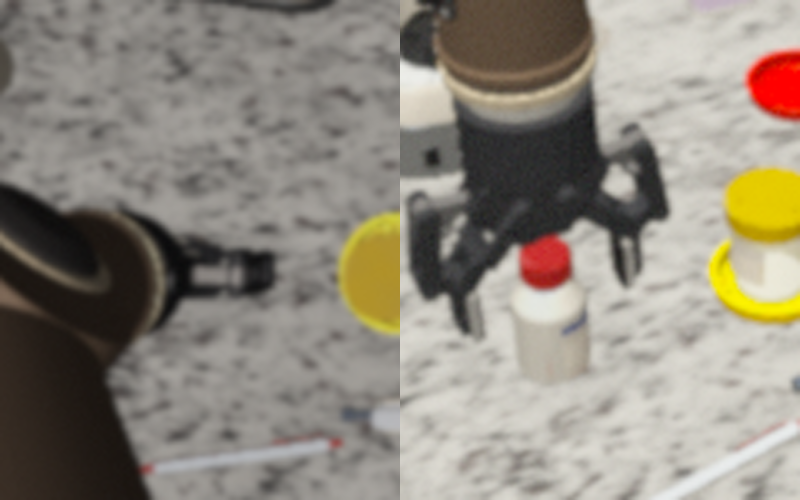

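The red-capped bottle sits between the open fingers, with tips at (470,330) and (630,280). The cup is in the yellow saucer. I'll grip and lift.

```bash
python3 -m handwheel '[[[0,0,0.5],0],[[0,0,0.5],0],[[0,0,0],0],[[0,0,0],0],[[0,0,0],0],[[0,0,0],0],[[0,0,0],0],[[0,0,0],0]]' 1;  python3 -m handwheel '[[[0,0,-10],0],[[0,0,-15],0],[[0,0,-20],0],[[0,0,-30],0],[[0,0,-30],0],[[0,0,-10],0],[[0,0,0],0],[[0,0,0],0]]' 1
```

```text
time: 22.0
tool_pos: [438.2, 232.0, 25.1]
tcp_rot: [3.122, -0.01, -0.021]
wrist_force: [-0.3, 0.1, 2.5]
opening: 0.472
time: 22.8
tool_pos: [435.5, 234.1, 145.7]
tcp_rot: [3.121, -0.007, -0.02]
wrist_force: [0.9, -0.2, -0.9]
opening: 0.477
```

```bash
python3 -m handwheel '[[[5,14,0],0],[[15,27,0],0],[[20,33,0],0],[[20,33,0],0],[[20,33,0],0],[[20,33,0],0],[[20,33,0],0],[[16,25,0],0],[[8,13,0],0],[[4,4,0],0],[[0,0,0],0],[[0,0,0],0]]' 1
```

```text
time: 24.0
tool_pos: [574.9, -23.7, 134.0]
tcp_rot: [3.119, 0.018, -0.012]
wrist_force: [0.7, -0.2, -1.1]
opening: 0.477
```

```bash
python3 -m handwheel '[[[8,-1,12],0],[[8,-1,20],0],[[4,-1,22],0],[[2,0,18],0],[[0,0,10],0],[[0,0,4],0],[[0,0,0],0]]' 1
```

```text
time: 24.7
tool_pos: [596.0, -12.0, 42.4]
tcp_rot: [3.123, 0.017, 0.001]
wrist_force: [-0.0, 0.1, -0.0]
opening: 0.478
```

```bash
python3 -m handwheel '[[[1,3,4],0],[[0,2,3],0],[[0,1,2],0],[[0,0,1],0],[[0,0,0],0]]' 1
python3 - <<'E'
from h import *
T=viewer.get_image("top");S=viewer.get_image("scene")
cv2.imwrite("pics/p6.png",np.hstack([cv2.resize(im["frame"][y:y+150,x:x+120,::-1],(400,500),interpolation=cv2.INTER_CUBIC) for im,x,y in((T,280,150),(S,250,150))]))
E
```

```text
time: 25.2
tool_pos: [598.4, -18.9, 34.2]
tcp_rot: [3.123, 0.013, 0.001]
wrist_force: [0.0, -0.4, -0.4]
opening: 0.476
```

View pics/p6.png

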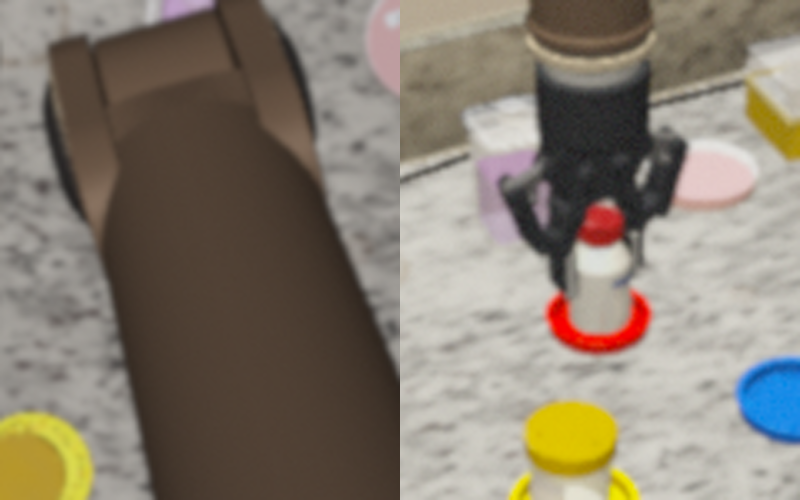

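The red-capped bottle is upright and centred over the red saucer: bottle base at about (600,318), saucer at about (600,315). It has about 5 mm to go.

```bash
python3 -m handwheel '[[[0,0,2],0],[[0,0,2],0],[[0,0,1],0],[[0,0,1],0],[[0,0,0],0]]' 1;python3 -m handwheel '[[[0,0,1],0],[[0,0,1],0],[[0,0,0],0]]' 1
```

```text
time: 25.8
tool_pos: [598.8, -18.7, 29.4]
tcp_rot: [3.122, 0.012, 0.001]
wrist_force: [0.0, -0.3, -1.9]
opening: 0.477
time: 26.1
tool_pos: [599.1, -18.6, 29.4]
tcp_rot: [3.122, 0.011, 0.001]
wrist_force: [0.1, -0.8, -0.4]
opening: 0.477
```

```bash
python3 -m handwheel '[[[0,0,1],0],[[0,0,1],0],[[0,0,0],0]]' 1;python3 -m handwheel '[[[0,0,1],0],[[0,0,0],0]]' 1
```

```text
time: 26.4
tool_pos: [599.4, -18.6, 29.3]
tcp_rot: [3.121, 0.01, 0.001]
wrist_force: [0.5, 1.0, -0.5]
opening: 0.48
time: 26.6
tool_pos: [599.6, -18.5, 29.3]
tcp_rot: [3.121, 0.01, 0.001]
wrist_force: [-0.7, -0.1, 0.3]
opening: 0.476
```

```bash
python3 -m handwheel '[[[0,0,2],0],[[0,0,0],0]]' 1;  python3 -m handwheel '[[[0,0,0],0],[[0,0,0],0],[[0,0,0],0],[[0,0,0],0],[[0,0,0],0],[[0,0,0],0],[[0,0,0],0],[[0,0,0],0]]' 0;  python3 -m handwheel '[[[0,0,-10],0],[[0,0,-15],0],[[0,0,-20],0],[[0,0,-30],0],[[0,0,-30],0],[[0,0,-20],0],[[0,0,0],0]]' 0
```

```text
time: 26.8
tool_pos: [599.9, -18.5, 29.4]
tcp_rot: [3.12, 0.009, 0.001]
wrist_force: [0.1, 0.4, -0.7]
opening: 0.475
time: 27.6
tool_pos: [599.6, -18.5, 27.4]
tcp_rot: [3.121, 0.01, 0.001]
wrist_force: [0.6, -0.1, 0.3]
opening: 1.004
time: 28.3
tool_pos: [601.5, -15.2, 164.3]
tcp_rot: [3.121, 0.007, 0.002]
wrist_force: [0.5, -0.1, -0.6]
opening: 1.004
```

```bash
python3 -m handwheel '[[[-20,-10,0],0],[[-30,-25,0],0],[[-30,-30,0],0],[[-20,-35,0],0],[[0,-35,0],0],[[0,-35,0],0],[[0,-35,0],0],[[0,-35,0],0],[[0,-30,0],0],[[0,-20,0],0],[[0,0,0],0]]' 0
```

```text
time: 29.4
tool_pos: [495.5, 282.5, 160.3]
tcp_rot: [3.12, 0.003, -0.002]
wrist_force: [0.2, 0.1, 0.7]
opening: 0.997
```

```bash
python3 -m handwheel '[[[6,-12,0],0],[[14,-22,0],0],[[20,-25,0],0],[[18,-20,0],0],[[10,-10,0],0],[[4,-5,0],0],[[0,0,0],0],[[0,0,0],0]]' 0
```

```text
time: 30.2
tool_pos: [573.5, 373.0, 156.4]
tcp_rot: [3.114, 0.003, -0.01]
wrist_force: [0.7, 0.2, -0.6]
opening: 1.004
```

```bash
python3 -m handwheel '[[[0,-5,8],0],[[-1,-4,15],0],[[0,-1,12],0],[[0,0,5],0],[[0,0,0],0],[[0,0,0],0]]' 0
```

```text
time: 30.8
tool_pos: [570.9, 379.8, 111.7]
tcp_rot: [3.111, 0.005, -0.011]
wrist_force: [-0.9, -0.2, -0.1]
opening: 1.003
```

```bash
python3 -m handwheel '[[[0,-2,10],0],[[0,-2,15],0],[[0,-1,15],0],[[0,0,10],0],[[0,0,5],0],[[0,0,0],0]]' 0
python3 - <<'E'
from h import *
T=viewer.get_image("top");S=viewer.get_image("scene")
cv2.imwrite("pics/p7.png",np.hstack([cv2.resize(im["frame"][y:y+150,x:x+120,::-1],(400,500),interpolation=cv2.INTER_CUBIC) for im,x,y in((T,110,150),(S,80,190))]))
E
```

```text
time: 31.4
tool_pos: [570.6, 383.2, 51.2]
tcp_rot: [3.111, 0.005, -0.012]
wrist_force: [0.5, -0.2, 0.5]
opening: 1.001
```

View pics/p7.png

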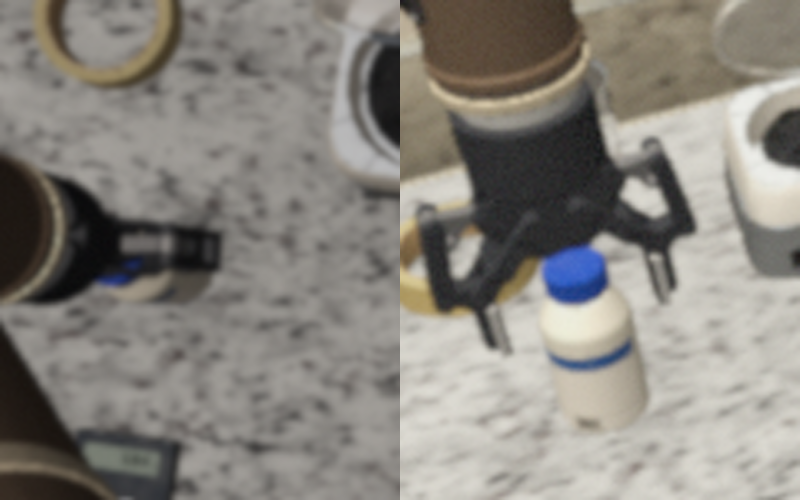

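The blue-capped bottle is between the open fingers, tips at (495,350) and (665,300), with the gripper's body just above the cap at (575,270). I'll go down 8 mm more, gently.

```bash
python3 -m handwheel '[[[0,0,3],0],[[0,0,3],0],[[0,0,2],0],[[0,0,0],0]]' 0
```

```text
time: 31.9
tool_pos: [572.1, 384.0, 45.8]
tcp_rot: [3.114, 0.001, -0.012]
wrist_force: [0.3, 0.3, 0.2]
opening: 1.002
```

```bash
python3 -m handwheel '[[[0,0,0.5],0],[[0,0,0.5],0],[[0,0,0],0],[[0,0,0],0],[[0,0,0],0],[[0,0,0],0],[[0,0,0],0],[[0,0,0],0]]' 1
```

```text
time: 32.7
tool_pos: [572.4, 384.3, 45.5]
tcp_rot: [3.114, 0.0, -0.012]
wrist_force: [-0.1, -0.3, 0.7]
opening: 0.586
```

```bash
python3 -m handwheel '[[[0,0,-10],0],[[0,0,-15],0],[[0,0,-20],0],[[0,0,-30],0],[[0,0,-30],0],[[0,0,-10],0],[[0,0,0],0],[[0,0,0],0]]' 1; python3 -m handwheel '[[[-6,12,0],0],[[-10,25,0],0],[[-10,35,0],0],[[-10,35,0],0],[[-10,35,0],0],[[-10,35,0],0],[[-10,35,0],0],[[-8,28,0],0],[[-5,18,0],0],[[0,8,0],0],[[0,0,0],0]]' 1
```

```text
time: 33.5
tool_pos: [572.0, 387.6, 169.4]
tcp_rot: [3.115, -0.0, -0.012]
wrist_force: [-0.0, 0.3, -1.7]
opening: 0.581
time: 34.6
tool_pos: [477.5, 108.5, 160.5]
tcp_rot: [3.106, 0.024, -0.011]
wrist_force: [-0.5, 0.3, -1.2]
opening: 0.585
```

```bash
python3 -m handwheel '[[[-2,12,0],0],[[-4,24,0],0],[[-4,32,0],0],[[-4,32,0],0],[[-3,32,0],0],[[-3,26,0],0],[[-2,18,0],0],[[0,10,0],0],[[0,4,0],0],[[0,0,0],0],[[0,0,0],0]]' 1
```

```text
time: 35.7
tool_pos: [456.2, -80.1, 164.8]
tcp_rot: [3.112, 0.026, 0.006]
wrist_force: [-0.1, 0.4, -1.3]
opening: 0.586
```

```bash
python3 -m handwheel '[[[0,3,15],0],[[0,3,22],0],[[0,3,25],0],[[0,2,20],0],[[0,0,12],0],[[0,0,5],0],[[0,0,0],0]]' 1; python3 -m handwheel '[[[0,0,0],0]]' 1
```

```text
time: 36.4
tool_pos: [457.2, -85.8, 63.6]
tcp_rot: [3.115, 0.022, 0.019]
wrist_force: [0.3, 1.2, -1.8]
opening: 0.584
time: 36.5
tool_pos: [457.6, -85.1, 64.0]
tcp_rot: [3.115, 0.022, 0.02]
wrist_force: [-0.2, -0.4, -0.8]
opening: 0.585
```

```bash
python3 -m handwheel '[[[-1,3,3],0],[[-1,2,3],0],[[-1,1,2],0],[[0,0,1],0],[[0,0,0],0]]' 1
python3 - <<'E'
from h import *
T=viewer.get_image("top");S=viewer.get_image("scene")
cv2.imwrite("pics/p8.png",np.hstack([cv2.resize(im["frame"][y:y+150,x:x+120,::-1],(400,500),interpolation=cv2.INTER_CUBIC) for im,x,y in((T,310,200),(S,310,170))]))
E
```

```text
time: 37.0
tool_pos: [455.8, -92.0, 56.6]
tcp_rot: [3.114, 0.018, 0.02]
wrist_force: [0.2, 0.4, -0.6]
opening: 0.581
```

View pics/p8.png

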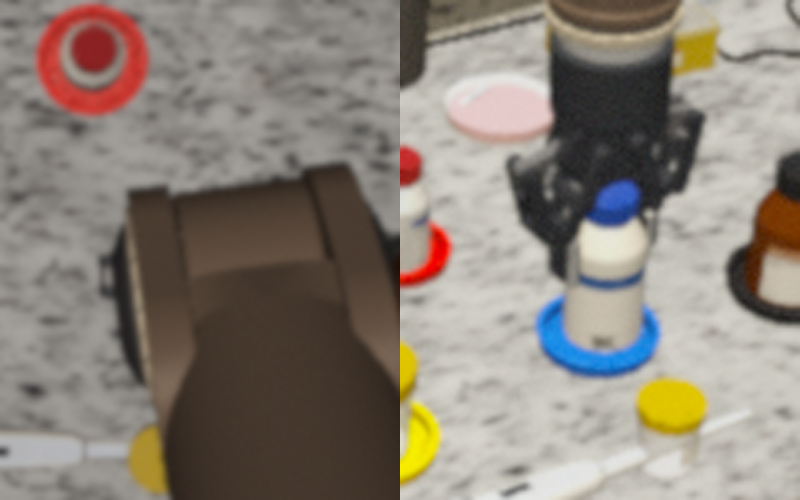

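The blue-capped bottle is over the blue saucer: base at about (603,338), saucer centre at about (598,333). It leans slightly with the tool. The red bottle stands centred in its saucer. I'll lower 7 mm.

```bash
python3 -m handwheel '[[[0,0,2],0],[[0,0,2],0],[[0,0,2],0],[[0,0,1],0],[[0,0,0],0]]' 1;python3 -m handwheel '[[[0,0,1],0],[[0,0,1],0],[[0,0,0],0]]' 1
```

```text
time: 37.6
tool_pos: [456.1, -92.1, 49.5]
tcp_rot: [3.114, 0.017, 0.02]
wrist_force: [-0.8, -0.2, 4.2]
opening: 0.585
time: 37.9
tool_pos: [456.3, -92.0, 49.8]
tcp_rot: [3.113, 0.017, 0.02]
wrist_force: [-0.5, -0.4, -1.8]
opening: 0.588
```

```bash
python3 -m handwheel '[[[0,0,1],0],[[0,0,0],0],[[0,0,0],0],[[0,0,0],0],[[0,0,0],0],[[0,0,0],0],[[0,0,0],0],[[0,0,0],0]]' 0;  python3 -m handwheel '[[[0,0,-10],0],[[0,0,-15],0],[[0,0,-20],0],[[0,0,-30],0],[[0,0,-30],0],[[0,0,-30],0],[[0,0,-20],0],[[0,0,0],0]]' 0; python3 -m handwheel '[[[-10,12,0],0],[[-20,24,0],0],[[-20,30,0],0],[[-20,30,0],0],[[-20,30,0],0],[[-20,30,0],0],[[-10,30,0],0],[[-10,30,0],0],[[0,30,0],0],[[0,20,0],0],[[0,10,0],0],[[0,0,0],0]]' 0
```

```text
time: 38.7
tool_pos: [456.6, -92.0, 48.3]
tcp_rot: [3.113, 0.016, 0.02]
wrist_force: [-0.4, -0.7, -0.0]
opening: 1.006
time: 39.5
tool_pos: [458.4, -86.4, 213.7]
tcp_rot: [3.114, 0.016, 0.022]
wrist_force: [0.1, -0.4, 0.3]
opening: 0.998
time: 40.7
tool_pos: [326.3, -371.7, 220.5]
tcp_rot: [3.118, 0.018, 0.026]
wrist_force: [-1.0, -0.2, 0.9]
opening: 1.0
```

```bash
python3 -m handwheel '[[[-30,20,0],0],[[-30,30,0],0],[[-20,30,0],0],[[0,30,0],0],[[0,20,0],0],[[0,0,0],0],[[0,0,0],0]]' 0; python3 - <<'E'
from h import *
T=viewer.get_image("top");S=viewer.get_image("scene")
C={"black":(437,-240),"blue":(452.5,-91),"red":(596,-19),"yellow":(430,88.5)}
for c,xy in C.items():
    r=[(a,z+4) for a,z in CAP[c]]
    for n,im in(("top",T),("scene",S)):
        t=cen(hull(xy,r,im))
        try:
            q,a,b,t2=fit(im,c,t,r,xy); print(c,n,(q-xy).round(1),"area",a,round(b),t2.round())
        except Exception as e: print(c,n,e)
a=cv2.resize(T["frame"][160:330,240:480,::-1],(800,567)); cv2.imwrite("pics/e1.png",a)
cv2.imwrite("pics/e2.png",cv2.resize(S["frame"][150:330,240:480,::-1],(800,600)))
E
```

```text
time: 41.4
tool_pos: [251.8, -497.9, 222.8]
tcp_rot: [3.126, 0.018, 0.037]
wrist_force: [0.8, 0.9, -0.2]
opening: 0.999
black top [ 5.2 17.5] area 1175.5 345 [437. 288.]
black scene [ 3.6 -2.1] area 168.0 267 [431. 223.]
blue top [-1.1 -4. ] area 163.5 267 [375. 284.]
blue scene [ 1.4 -5.4] area 142.0 250 [374. 233.]
red top [ 0.3 -1.1] area 107.5 172 [338. 214.]
red scene [ 2.8 -2.4] area 89.5 164 [310. 220.]
yellow top [ 4.  -5.8] area 918.0 610 [289. 291.]
yellow scene [3.1 0.7] area 469.0 593 [301. 281.]h.py:25: RuntimeWarning: The iteration is not making good progress, as measured by the 
 improvement from the last ten iterations.
  xy=fsolve(lambda q:cen(hull(q,rings,im))-t,x0)
```

View pics/e1.png

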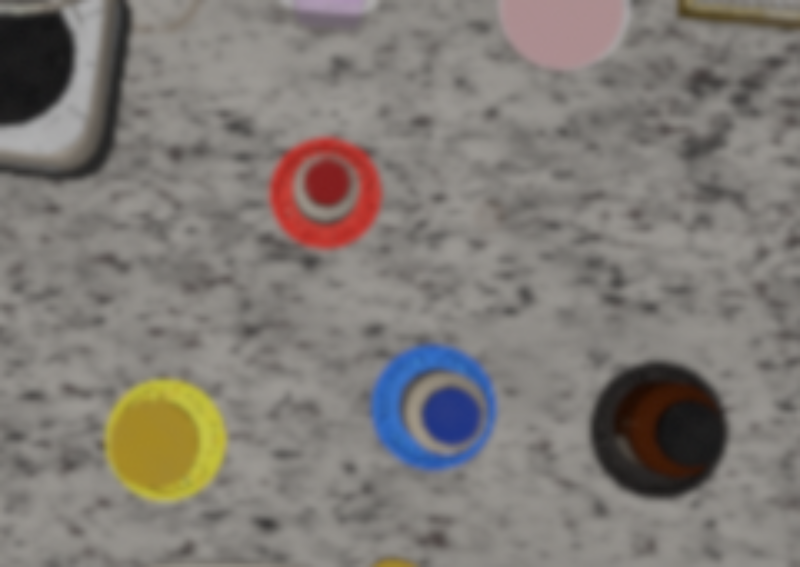

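View pics/e2.png

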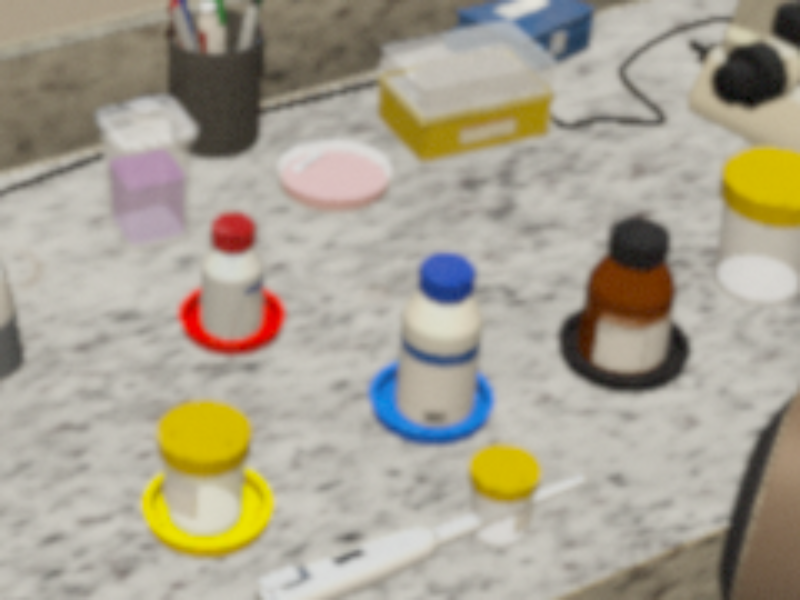

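Both pictures show all four upright in their own saucers. In the top view the caps are red (327,182), blue (452,415) and black (692,432), and the yellow lid is at (153,443). The jar and petri dish look unmoved. Offsets are about 6 mm or less, so I'll hand in.

```bash
python3 -c "
from station import env
print(env.job_done()); o=env.get_obs(); print(o['time'])"
```

```text
the job is handed in; nothing more can be done
None
the job is handed in; nothing more can be done
```

All three bottles and the middle-sized cup are standing in the saucers of their own colours, released, with the arm clear. I handed the job in at about 41.5 s of the 112 s allowed, and it gave no verdict. I set each one down gently on the saucer floor before letting go.

Estimated offset of each item from its saucer's centre, against the 15 mm limit:

| Item | Offset |
|---|---|
| Black-capped bottle | about 4 mm |
| Blue-capped bottle | about 4–6 mm |
| Red-capped bottle | about 1–4 mm |
| Yellow-lidded cup | about 3 mm |

- **Uprightness:** in the final pictures all four stand upright and flat. The jar and petri dish look unmoved, judged by eye only.
- **Checks that failed:** the automatic top-view fit did not work for the black and yellow items, because the cap colour merged with the saucer. For those two I used the other camera, and for the black cap also a top-view pixel reading by hand, which agreed.
- **Tool tilt:** the tool drifted up to about 0.035 rad off vertical during the work. The blue-capped bottle leaned slightly in the grip before release and stood straight afterwards.

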